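# Find the tin that rattles

## Robot

A 6-joint arm with a two-finger parallel gripper is mounted at the origin on a cart in front of the work surface, level with it; the furniture and walls round the work are solid. World frame = base frame: x ahead of the robot, y to its left, z up, the work surface at z = 0. Lengths are in m, angles in rad, forces in N, time in s.
With the tool pointing down it reaches from about 0.35 to 0.85 m from the base axis. Payload 8.1 kg.
Tool frame: the origin (TCP) lies between the finger pads; the fingertips stand nose_length ahead of it and the grasp point (between the pads) lies 2 mm behind it (nose_length is the distance from the TCP to the fingertips, in m); z points along the fingers, x is the direction in which the jaws open and shut, and the axes are right-handed (so a half turn about z gives the same grasp; the last joint's range is limited). The gripper opens to 93 mm and grips with 3 to 60 N. Pads are 15 mm wide; open, the fingers measure 128 mm over their backs; the gripper's body (75 mm by 188 mm) begins 65 mm behind the grasp point.
Start: joints at [1.259, 0.13, 1.488, -0, 1.523, -0.085], TCP at [0.135, 0.585, 0.198] pointing down, gripper open.
Joint ranges: [-2.96, 2.96], [-0.89, 2.26], [0.02, 2.5], [-1.34, 4.48], [0, 2.73], [-2.66, 2.66]. Speed limits (rad/s): [2.39, 2.39, 2.79, 3.14, 3.14, 3.14].

## Interface

Orientations are given as a rotation vector (axis times angle).
In Python, from plant import * gives the robot as it stands.
- The arm moves only by the tool carry_out, never from a script. Its argument "steps" is a list of rows, each an object with "xyz": the shift along the world's x, y, z in cm, a list of three; "rot": the turn, a rotation vector about the world's x, y, z in degrees, a list of three. In form: [{"xyz": [tx, ty, tz], "rot": [rx, ry, rz]}, ...]. A call has 1 to 10 rows; each row is the pose to reach, as a shift and turn from the pose commanded when the call began; what a row does not reach only later rows make up. A row lasts 1/10 s, in which the tool goes at most 50 mm and 8.59 degrees, less where a joint would pass 70% of its speed; a pose out of reach is approached as far as the arm can. A call with a gripper value outside its range is refused whole. "grip" is the opening, from 0 (shut) to 1 (fully open), set as the call begins (left out, the last holds). The fingers move at their own pace and stop on an object; "force" is the grip in N (left out, the last holds). Time passes only in rows, so rows that repeat a pose let the fingers close. It gives the time, the measured TCP pose, the force and the opening at its end, in the units of the state.
- read_state(): the state, without advancing time (a new reading comes with each control period).
- read_camera(name): name is "side" or "top" or "wrist"; returns the picture (400x640x3 uint8, red, green, blue); there is no depth.
- calibration(name): a dict with "fov_y" (degrees; the focal length in pixels is half the picture's height over the tangent of half this angle, whatever the lens; pixels are square), "cx", "cy" (the principal point, pixels), "xyz" and "attitude" of the camera in the world. Camera axes: x right, y down, z forward; pixel columns grow to the right and rows downward; lengths in m; the calibration is good to about 2 mm. A picture is of the moment at which its call begins: read the wrist's pose just before it. calibration takes no time and is no camera call; for the wrist camera it gives the pose at the moment of the call.
- close_job(): hands the job in, once; it reports no verdict.
The state is a dict: "t": time; "q": joint angles; "dq": joint speeds; "joint_torque": joint torques, N m; "tool_pos": TCP position; "orientation": TCP orientation; "force": force on the tool from outside, world axes, zero at the start; "wrist_torque": the same for the moment, N m; "opening": finger opening in m.
Only numpy, scipy, OpenCV 4.12 (cv2) and the standard library are available. Lean on these libraries where they do the work, as an engineer would, in place of code of your own. Each camera call takes 0.05 s, during which the arm holds its last target.

## Task

One of the three sealed tins in the draining caddy still has my two steel ice balls in it. Work along from left to right: lift each tin out, shake it briskly to and fro a few times and put it back upright in its own pocket before taking the next. Then take the one that rattles and finish holding it upright and still just above the middle of the glass bowl, not touching the bowl, so that I can open it there; do not let go of it, leave the two silent tins standing in their pockets, and do not push the bowl or the things round the sink about.

Things in the scene. Friction and masses are not known exactly. Their poses are not given: they have to be found in the camera images.
- tin_a: one of three outwardly identical sealed square tins, 60 x 60 x 88 mm, sage-green body, steel lid over the top 18 mm (take it by the green body, 45 to 70 mm above its foot). Origin: centre of the underside; z up, x and y square to its sides, at the start along the caddy's within 0.03 rad. Places are shuffled. 0.1 to 0.5 kg whatever it holds, so weight does not tell
- tin_b: as tin_a. One of the three (not said which) holds two loose 25 mm steel ice balls, 64 g each, on an inner floor 6 mm up, 52 mm square. Each brisk stroke knocks them 27 mm across to the wall on its leading side, where they stay: between the ends of opposite strokes the moment at the wrist shifts by about 0.04 to 0.07 N m about the level axis across the stroke
- tin_c: as tin_a. In the two tins without the loose balls nothing moves: the moment at the wrist is the same, within about 0.02 N m, at both ends of a stroke. (In the rules, tin_a_inside and so on is a tin's inner floor, on which only loose balls can press.)
- caddy: pale grey draining caddy, fixed on the sink floor, 92 (x) x 352 (y, with its pull lugs) x 36 mm; three square pockets 100 mm apart along its y, each 68 x 68 mm and 26 mm deep (4 mm play on every side of a tin). Origin: centre of its underside on the sink floor (z = 0); y points to the left pocket, x away from the robot
- pocket_left (a point): centre of the floor of the left pocket of the caddy (seen from the robot); a seated tin's origin lies here, 10 mm above the sink floor; axes as the caddy's
- pocket_middle (a point): centre of the floor of the middle pocket of the caddy (seen from the robot); a seated tin's origin lies here, 10 mm above the sink floor; axes as the caddy's
- pocket_right (a point): centre of the floor of the right pocket of the caddy (seen from the robot); a seated tin's origin lies here, 10 mm above the sink floor; axes as the caddy's
- bowl: clear glass bowl, loose, 117 mm wide at the rim, 50 mm high, standing on the sink floor between the caddy and the robot. Origin: centre of its underside. The sink is a steel basin about 390 (x) by 485 (y) mm, walls 180 mm high; tap and soap stand behind it
- salt: steel and glass salt shaker, 44 mm wide, 89 mm high: a bystander on the edge of the sink, leave it alone. Origin at the centre of its underside
- pepper: like the salt shaker: a bystander on the edge of the sink, leave it alone. Origin at the centre of its underside
- spoon_rest: small blue and white dish, 38 x 68 x 16 mm: a bystander on the edge of the sink, leave it alone. Origin at the centre of its underside

How it is judged:
By the outcome, as a careful person would: the job done as asked, in the order asked, and still so for the second after the job is handed in, while the arm keeps its last pose, push and grip.
It also fails if it takes over 72 s, if anything falls off the work surface, if the arm or the gripper's body presses on something with over 40 N, if the wrist force passes 120 N, or if a joint passes its speed limit or range.

## Working session

There is one attempt and no reset: what is moved stays moved. The work goes in short steps, Python scripts to look and compute and a tool call to move; the robot and the scene stay as the last step left them, time stands still between calls to the robot, and variables do not carry over. Pictures are saved under pics/ and viewed, and the job is handed in when it is done.

Besides the shell and the picture viewer there is one more tool, called after ">>>" as name(argument=value, ...), one argument or row to a line, values as JSON. carry_out: Moves the arm, as the interface text tells. Its arguments: {"type":"object","properties":{"steps":{"type":"array","items":{"type":"object","properties":{"xyz":{"type":"array","items":{"type":"number"}},"rot":{"type":"array","items":{"type":"number"}}}}},"grip":{"type":"number"},"force":{"type":"number"}},"required":["steps"]}

```bash
ls; mkdir -p pics; python3 - <<'E'
from plant import *
import cv2
s=read_state(); print(s)
for n in ("side","top","wrist"):
    c=calibration(n); print(n,c)
    cv2.imwrite(f"pics/{n}0.png",read_camera(n)[:,:,::-1])
E
```

```text
pics
{'t': 0.0, 'q': array([ 1.25861144e+00,  1.31114958e-01,  1.48928370e+00, -3.91562671e-06,
        1.52299756e+00, -8.53854603e-02]), 'dq': array([-0.00067936, -0.00144675, -0.00091963,  0.00028595,  0.00135399,
        0.00081809]), 'joint_torque': array([-5.71476576e-04, -5.59867609e+01, -4.91733634e+01,  7.64935557e-02,
        3.62168450e-02, -1.57422060e-04]), 'tool_pos': array([0.13470031, 0.5840619 , 0.19681266]), 'orientation': array([ 2.45776001e+00,  1.95517833e+00, -2.35525518e-03]), 'force': array([0.18711853, 0.5544036 , 0.76178425]), 'wrist_torque': array([ 0.03090358, -0.00651169, -0.03229063]), 'opening': 0.09301795004879193}
side {'fov_y': 46.45893001164217, 'cx': 328.31319742242215, 'cy': 203.917433322763, 'xyz': array([0.57763666, 0.98545908, 0.77365264]), 'attitude': array([-0.10321666,  2.74634051, -1.49950601])}
top {'fov_y': 52.31977702864981, 'cx': 316.5784508837968, 'cy': 197.5071122238405, 'xyz': array([ 0.50728284, -0.03882298,  1.06926968]), 'attitude': array([-2.13145838,  2.18880418, -0.13068296])}
wrist {'fov_y': 62.731041455559854, 'cx': 320.21163300816335, 'cy': 196.19837640542724, 'xyz': array([0.06292934, 0.60203849, 0.38349923]), 'attitude': array([2.286886  , 1.81885456, 0.24537805])}
```

View pics/top0.png

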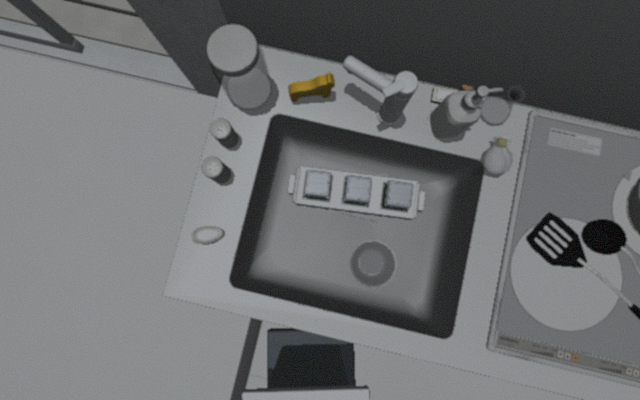

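View pics/side0.png

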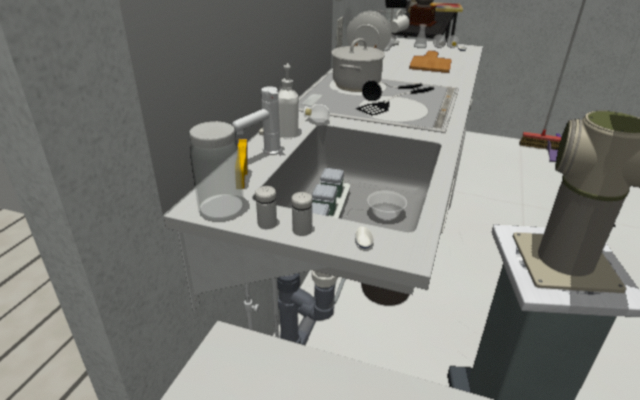

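View pics/wrist0.png

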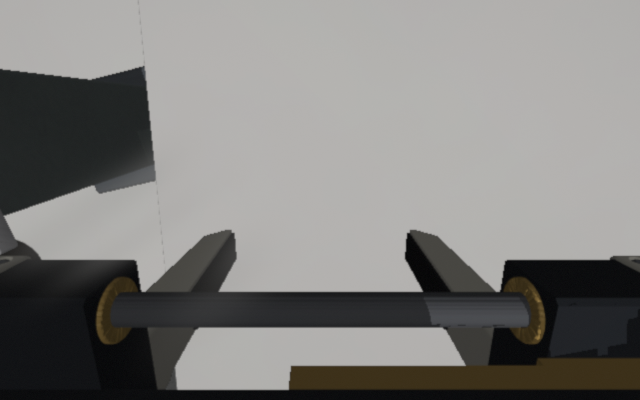

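```bash
cat > h.py <<'E'
import numpy as np, cv2
from scipy.spatial.transform import Rotation as R
from plant import *
def ray(c,u,v):
    f=200/np.tan(np.radians(c['fov_y'])/2)
    d=R.from_rotvec(c['attitude']).apply([(u-c['cx'])/f,(v-c['cy'])/f,1.0])
    return c['xyz'],d
def onz(c,u,v,z):
    o,d=ray(c,u,v); return o+d*(z-o[2])/d[2]
def tri(c1,p1,c2,p2):
    o1,d1=ray(c1,*p1);o2,d2=ray(c2,*p2)
    d1=d1/np.linalg.norm(d1);d2=d2/np.linalg.norm(d2)
    A=np.stack([d1,-d2],1);s=np.linalg.lstsq(A,o2-o1,rcond=None)[0]
    a=o1+s[0]*d1;b=o2+s[1]*d2
    return (a+b)/2,np.linalg.norm(a-b)
E
python3 - <<'E'
from h import *
t=cv2.imread('pics/top0.png')
c=t[150:300,270:450]; c=cv2.resize(c,None,fx=4.4,fy=4,interpolation=cv2.INTER_CUBIC)
c=cv2.resize(t[155:225,280:435],None,fx=5,fy=5,interpolation=cv2.INTER_CUBIC); cv2.imwrite('pics/topz.png',c)
s=cv2.imread('pics/side0.png')
cv2.imwrite('pics/sidez.png',cv2.resize(s[150:240,300:420],None,fx=6,fy=6,interpolation=cv2.INTER_CUBIC))
T=calibration('top');S=calibration('side')
for p in [(318,185),(358,190),(397,194),(373,262)]:
  print(p,[onz(T,*p,z).round(3) for z in (0,.098)])
# counter corner
for p in [(276,115),(484,161),(449,336),(232,282)]: print(onz(T,*p,.0).round(3),onz(T,*p,.18).round(3))
print(tri(T,(373,262),S,(386,205)))
E
```

```text
(318, 185) [array([ 0.669, -0.047,  0.   ]), array([ 0.654, -0.046,  0.098])]
(358, 190) [array([ 0.653, -0.152,  0.   ]), array([ 0.64 , -0.142,  0.098])]
(397, 194) [array([ 0.639, -0.255,  0.   ]), array([ 0.627, -0.235,  0.098])]
(373, 262) [array([ 0.463, -0.184,  0.   ]), array([ 0.467, -0.171,  0.098])]
[0.864 0.062 0.   ] [0.804 0.045 0.18 ]
[ 0.722 -0.492  0.   ] [ 0.686 -0.416  0.18 ]
[ 0.272 -0.369  0.   ] [ 0.312 -0.313  0.18 ]
[0.422 0.182 0.   ] [0.436 0.145 0.18 ]
(array([ 0.46427323, -0.17973204,  0.0298298 ]), np.float64(0.0005278066645303616))
```

View pics/topz.png

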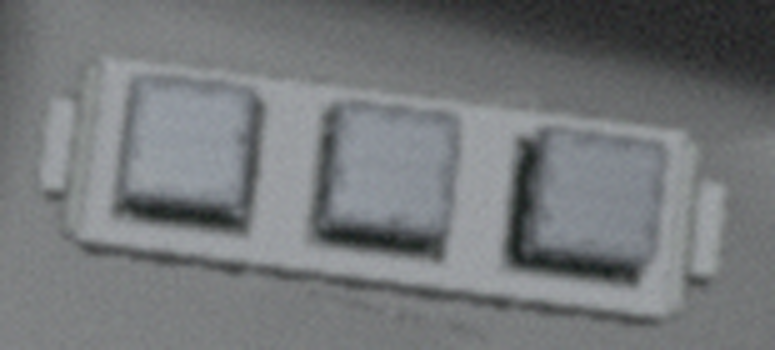

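View pics/sidez.png

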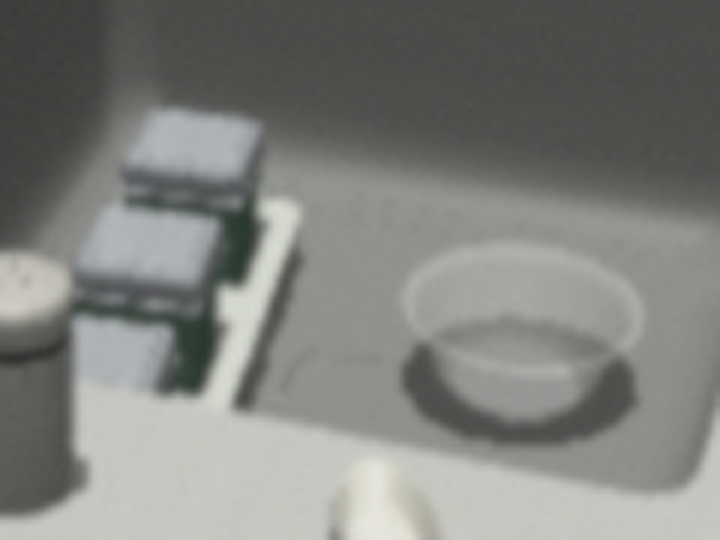

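```bash
python3 - <<'E'
from h import *
print('nose',[k for k in dir() if 'nose' in k.lower()], globals().get('nose_length'))
T=calibration('top')
q=lambda u,v,z:onz(T,280+(u+.5)/5-.5,155+(v+.5)/5-.5,z)[:2]
cor=[q(*p,.036) for p in [(105,58),(692,132),(668,320),(73,242)]]
print(np.round(cor,4)); print('ctr',np.mean(cor,0))
l=q(57,145,.02);r=q(709,230,.02);print('lugs',l,r,(l+r)/2,np.linalg.norm(l-r))
for a,b in [(cor[0],cor[1]),(cor[3],cor[2]),(l,r)]:
    d=a-b; print(np.degrees(np.arctan2(-d[0],d[1])),np.linalg.norm(d))
t=cv2.imread('pics/top0.png').astype(int)
m=((t[...,0]-t[...,2]>12)&(t[...,0]>100)).astype(np.uint8)*255
m[:160]=0;m[215:]=0;m[:,:300]=0;m[:,420:]=0
cs,_=cv2.findContours(m,cv2.RETR_EXTERNAL,cv2.CHAIN_APPROX_NONE)
for c in cs:
    if cv2.contourArea(c)<150: continue
    rc=cv2.minAreaRect(c)
    w=np.array([onz(T,*p,.098)[:2] for p in cv2.boxPoints(rc)])
    e=w[1]-w[0]
    print(rc[0],cv2.contourArea(c),onz(T,*rc[0],.098),np.degrees(np.arctan2(e[1],e[0])),np.linalg.norm(e),np.linalg.norm(w[2]-w[1]))
E
```

```text
nose ['nose_length'] 0.017
[[ 0.7138 -0.0027]
 [ 0.6672 -0.3033]
 [ 0.5709 -0.2857]
 [ 0.6188  0.0157]]
ctr [ 0.64268898 -0.14400077]
lugs [0.67159436 0.02384982] [ 0.61803633 -0.31330532] [ 0.64481535 -0.14472775] 0.3413825589923707
-8.822064201472775 0.30416102858803773
-9.024794183587215 0.3051302548152384
-9.026174977023954 0.3413825589923707
```

>>> carry_out(
  steps=[
    {"xyz":[0,0,5],"rot":[0,0,0]},
    {"xyz":[0,0,10],"rot":[0,0,0]},
    {"xyz":[1,-2,14],"rot":[0,0,0]},
    {"xyz":[4,-6,14],"rot":[0,0,0]},
    {"xyz":[7,-10,14],"rot":[0,0,0]},
    {"xyz":[10,-14,14],"rot":[0,0,4]},
    {"xyz":[13,-18,14],"rot":[0,0,4]},
    {"xyz":[16,-22,14],"rot":[0,0,4]},
    {"xyz":[19,-26,14],"rot":[0,0,4]},
    {"xyz":[22,-30,14],"rot":[0,0,4]},
  ],
  grip=0.82,
  force=40,
)

```text
t: 1.15
tool_pos: [0.3555, 0.2828, 0.3377]
orientation: [-2.388, -2.041, -0.0]
force: [1.0, 1.0, -0.6]
opening: 0.0764
```

>>> carry_out(
  steps=[
    {"xyz":[3.2,-3.5,0],"rot":[0,0,0]},
    {"xyz":[6.4,-7,0],"rot":[0,0,0]},
    {"xyz":[9.6,-10.5,0],"rot":[0,0,0]},
    {"xyz":[12.8,-14,0],"rot":[0,0,0]},
    {"xyz":[16,-17.5,0],"rot":[0,0,0]},
    {"xyz":[19.2,-21,0],"rot":[0,0,0]},
    {"xyz":[22.4,-24.5,0],"rot":[0,0,0]},
    {"xyz":[25.6,-28,0],"rot":[0,0,0]},
    {"xyz":[28.5,-31,0],"rot":[0,0,0]},
    {"xyz":[30.3,-32.8,0],"rot":[0,0,0]},
  ],
)

```text
t: 2.15
tool_pos: [0.659, -0.0462, 0.3363]
orientation: [-2.39, -2.037, 0.002]
force: [0.3, 0.8, -0.5]
opening: 0.0765
```

>>> carry_out(
  steps=[
    {"xyz":[0,0,-4],"rot":[0,0,0]},
    {"xyz":[0,0,-8],"rot":[0,0,0]},
    {"xyz":[0,0,-8],"rot":[0,0,0]},
  ],
)

```text
t: 2.45
tool_pos: [0.6541, -0.0431, 0.2491]
orientation: [-2.382, -2.033, 0.014]
force: [-0.3, -0.3, -0.2]
opening: 0.0761
```

```bash
python3 - <<'E'
from h import *
import pickle
s=read_state(); c=calibration('wrist'); im=read_camera('wrist')
print(s['t'],s['tool_pos'],s['orientation'],R.from_rotvec(s['orientation']).as_matrix().round(3),s['force'],s['wrist_torque'],c)
pickle.dump(c,open('w1.pkl','wb'))
cv2.imwrite('pics/w1.png',im[:,:,::-1])
cv2.imwrite('pics/top1.png',read_camera('top')[:,:,::-1])
E
```

```text
2.45 [ 0.6540722  -0.04314213  0.24913737] [-2.3815524  -2.03317041  0.01391297] [[ 0.157  0.988 -0.013]
 [ 0.988 -0.157  0.002]
 [-0.    -0.014 -1.   ]] [-0.27428586 -0.33865164 -0.15375567] [ 0.01423069 -0.04034479  0.01398619] {'fov_y': 62.731041455559854, 'cx': 320.21163300816335, 'cy': 196.19837640542724, 'xyz': array([ 0.58371481, -0.03087219,  0.43670036]), 'attitude': array([2.23555815, 1.90774646, 0.24622892])}
```

View pics/w1.png

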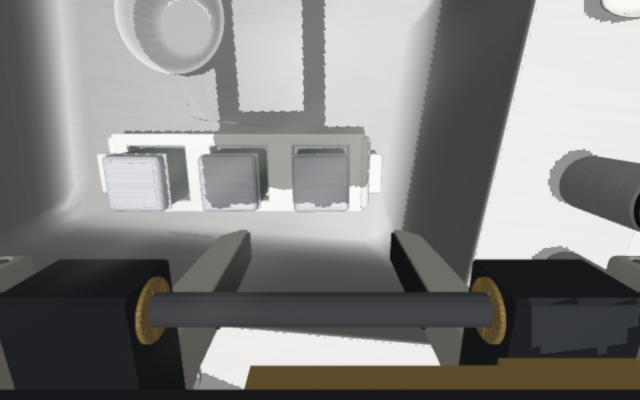

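View pics/top1.png

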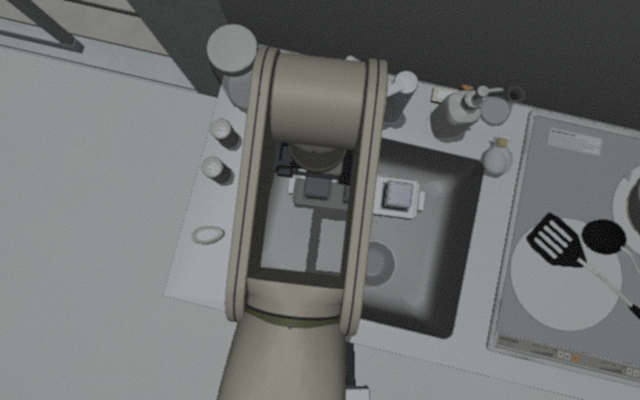

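```bash
python3 - <<'E'
from h import *
import pickle
c=pickle.load(open('w1.pkl','rb'))
im=cv2.imread('pics/w1.png')
cv2.imwrite('pics/w1z.png',cv2.resize(im[120:225,90:390],None,fx=2.6,fy=2.6,interpolation=cv2.INTER_CUBIC))
# lid bottom-ish
for n,ps in dict(left=[(294,151),(349,151),(349,211),(293,211)],mid=[(202,153),(259,153),(259,211),(202,211)],right=[(107,155),(165,155),(167,211),(111,211)]).items():
    w=np.array([onz(c,*p,.098)[:2] for p in ps]); print(n,w.round(4).tolist(),w.mean(0))
w=np.array([onz(c,*p,.036)[:2] for p in [(109,134),(371,137),(368,211),(113,211)]]);print(w,w.mean(0))
E
```

```text
left [[0.6191, -0.0632], [0.6281, -0.0073], [0.6921, -0.016], [0.6826, -0.0757]] [ 0.65546687 -0.04058198]
mid [[0.6063, -0.1572], [0.6155, -0.0992], [0.6768, -0.112], [0.6671, -0.1727]] [ 0.6414153  -0.13527454]
right [[0.5929, -0.2545], [0.6023, -0.1954], [0.6612, -0.2099], [0.6517, -0.2695]] [ 0.62698932 -0.23233125]
[[ 0.57063921 -0.28501519]
 [ 0.62365427  0.02548268]
 [ 0.71575786  0.01064154]
 [ 0.66449527 -0.31064481]] [ 0.64363666 -0.13988394]
```

View pics/w1z.png

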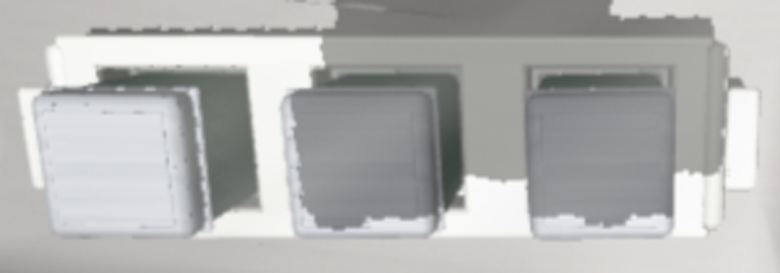

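>>> carry_out(
  steps=[
    {"xyz":[0,0,-3],"rot":[0,0,0]},
    {"xyz":[0,0,-6],"rot":[0,0,0]},
    {"xyz":[0,0,-9],"rot":[0,0,0]},
    {"xyz":[0,0,-11],"rot":[0,0,0]},
    {"xyz":[0,0,-13],"rot":[0,0,0]},
    {"xyz":[0,0,-13],"rot":[0,0,0]},
    {"xyz":[0,0,-13],"rot":[0,0,0]},
  ],
)

```text
t: 3.25
tool_pos: [0.6594, -0.0433, 0.1309]
orientation: [2.387, 2.039, 0.003]
force: [0.1, -0.5, -0.7]
opening: 0.0763
```

```bash
python3 - <<'E'
from h import *
s=read_state(); c=calibration('wrist'); im=read_camera('wrist')
print(s['t'],s['tool_pos'],R.from_rotvec(s['orientation']).as_matrix().round(3).tolist(),s['force'],s['wrist_torque'])
cv2.imwrite('pics/w2.png',im[:,:,::-1])
E
```

```text
3.25 [ 0.65939875 -0.04334884  0.13090734] [[0.156, 0.988, 0.003], [0.988, -0.156, -0.0], [0.0, 0.003, -1.0]] [ 0.13541923 -0.4935081  -0.68689951] [-0.01463664 -0.06098876 -0.06653552]
```

View pics/w2.png

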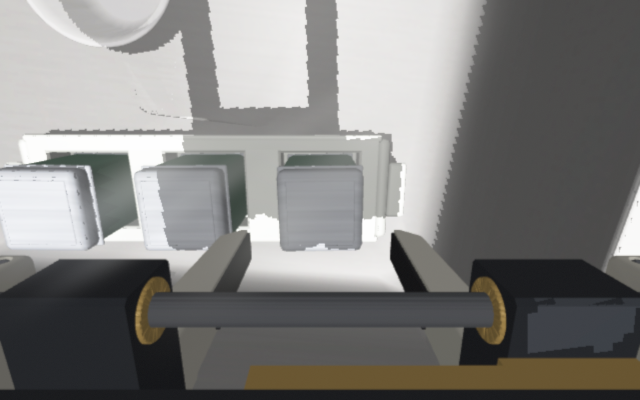

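>>> carry_out(
  steps=[
    {"xyz":[0,0,-1.5],"rot":[0,0,0]},
    {"xyz":[0,0,-3],"rot":[0,0,0]},
    {"xyz":[0,0,-4.5],"rot":[0,0,0]},
    {"xyz":[0,0,-5.5],"rot":[0,0,0]},
    {"xyz":[0,0,-6.2],"rot":[0,0,0]},
    {"xyz":[0,0,-6.2],"rot":[0,0,0]},
    {"xyz":[0,0,-6.2],"rot":[0,0,0]},
  ],
)

```text
t: 4.0
tool_pos: [0.658, -0.0434, 0.0659]
orientation: [-2.389, -2.04, 0.0]
force: [0.6, -0.1, 0.1]
opening: 0.0762
```

>>> carry_out(
  steps=[
    {"xyz":[0,0,0]},
    {"xyz":[0,0,0]},
    {"xyz":[0,0,0]},
    {"xyz":[0,0,0]},
  ],
  grip=0.55,
  force=40,
)

```text
validation failed for argument at $.st...
```

>>> carry_out(
  steps=[
    {"xyz":[0,0,0],"rot":[0,0,0]},
    {"xyz":[0,0,0],"rot":[0,0,0]},
    {"xyz":[0,0,0],"rot":[0,0,0]},
    {"xyz":[0,0,0],"rot":[0,0,0]},
    {"xyz":[0,0,0],"rot":[0,0,0]},
  ],
  grip=0.4,
  force=40,
)

```text
t: 4.5
tool_pos: [0.6584, -0.0434, 0.0666]
orientation: [2.388, 2.04, 0.001]
force: [-0.8, 0.7, 4.0]
opening: 0.0595
```

>>> carry_out(
  steps=[
    {"xyz":[0,0,1.5],"rot":[0,0,0]},
    {"xyz":[0,0,4],"rot":[0,0,0]},
    {"xyz":[0,0,8],"rot":[0,0,0]},
    {"xyz":[0,0,12],"rot":[0,0,0]},
    {"xyz":[0,0,15],"rot":[0,0,0]},
    {"xyz":[0,0,16],"rot":[0,0,0]},
    {"xyz":[0,0,16],"rot":[0,0,0]},
    {"xyz":[0,0,16],"rot":[0,0,0]},
    {"xyz":[0,0,16],"rot":[0,0,0]},
  ],
)

```text
t: 5.4
tool_pos: [0.6564, -0.0432, 0.2226]
orientation: [-2.386, -2.038, 0.005]
force: [0.8, -0.3, -3.6]
opening: 0.0595
```

```bash
cat > m.py <<'E'
import sys
from h import *
n=int(sys.argv[1]) if len(sys.argv)>1 else 8
T=[];F=[];C=[]
for i in range(n):
    im=read_camera('wrist'); s=read_state()
    T.append(s['wrist_torque']);F.append(s['force']);Rm=R.from_rotvec(s['orientation'])
    C.append(np.r_[Rm.inv().apply(s['wrist_torque']),Rm.inv().apply(s['force'])])
cv2.imwrite(f"pics/m{s['t']:.2f}.png",im[:,:,::-1])
print(s['t'],s['tool_pos'].round(4),s['orientation'].round(4),s['opening'])
print('tau world',np.mean(T,0).round(4),np.std(T,0).round(4)); print('F',np.mean(F,0).round(3))
print('tau tool',np.mean(C,0)[:3].round(4), 'dq',np.abs(s['dq']).max())
E
python3 m.py
```

```text
5.8 [ 0.6579 -0.0433  0.2256] [-2.3887e+00 -2.0403e+00  3.0000e-04] 0.059267142764610696
tau world [-0.0001  0.0083 -0.017 ] [0.0493 0.0349 0.0153]
F [-0.173  0.271 -3.174]
tau tool [ 0.0082 -0.0014  0.017 ] dq 0.004304306065012744
```

>>> carry_out(
  steps=[
    {"xyz":[-0.8,-5,0],"rot":[0,0,0]},
    {"xyz":[-1.5,-9.5,0],"rot":[0,0,0]},
    {"xyz":[-0.8,-5,0],"rot":[0,0,0]},
    {"xyz":[0,0,0],"rot":[0,0,0]},
    {"xyz":[-0.8,-5,0],"rot":[0,0,0]},
    {"xyz":[-1.5,-9.5,0],"rot":[0,0,0]},
    {"xyz":[-1.5,-9.5,0],"rot":[0,0,0]},
    {"xyz":[-1.5,-9.5,0],"rot":[0,0,0]},
    {"xyz":[-1.5,-9.5,0],"rot":[0,0,0]},
    {"xyz":[-1.5,-9.5,0],"rot":[0,0,0]},
  ],
)

```text
t: 6.8
tool_pos: [0.643, -0.1377, 0.2259]
orientation: [-2.388, -2.041, -0.001]
force: [0.6, -0.3, -2.6]
opening: 0.0594
```

```bash
python3 m.py 12
```

```text
7.4 [ 0.6429 -0.1384  0.2259] [ 2.3888  2.0403 -0.    ] 0.059703690474799405
tau world [ 0.0068 -0.0003  0.0053] [0.0245 0.018  0.0214]
F [ 0.027  0.006 -3.411]
tau tool [ 0.0008  0.0067 -0.0053] dq 0.0018929366821705844
```

>>> carry_out(
  steps=[
    {"xyz":[0.8,5,0],"rot":[0,0,0]},
    {"xyz":[1.5,9.5,0],"rot":[0,0,0]},
    {"xyz":[0.8,5,0],"rot":[0,0,0]},
    {"xyz":[0,0,0],"rot":[0,0,0]},
    {"xyz":[0.8,5,0],"rot":[0,0,0]},
    {"xyz":[1.5,9.5,0],"rot":[0,0,0]},
    {"xyz":[1.5,9.5,0],"rot":[0,0,0]},
    {"xyz":[1.5,9.5,0],"rot":[0,0,0]},
    {"xyz":[1.5,9.5,0],"rot":[0,0,0]},
    {"xyz":[1.5,9.5,0],"rot":[0,0,0]},
  ],
)

```text
t: 8.4
tool_pos: [0.6578, -0.0441, 0.2258]
orientation: [2.389, 2.04, -0.0]
force: [0.5, -0.2, -2.5]
opening: 0.0598
```

```bash
python3 m.py 12; ls pics
```

```text
9.0 [ 0.6579 -0.0434  0.2258] [ 2.3888  2.0404 -0.    ] 0.05929440976818893
tau world [-0.0078  0.017   0.0096] [0.0221 0.0316 0.0259]
F [ 9.10e-02  1.00e-03 -3.01e+00]
tau tool [ 0.0156 -0.0103 -0.0096] dq 0.001357001564069974
m5.80.png
m7.40.png
m9.00.png
side0.png
sidez.png
top0.png
top1.png
topz.png
w1.png
w1z.png
w2.png
wrist0.png
```

>>> carry_out(
  steps=[
    {"xyz":[0,0,-3],"rot":[0,0,0]},
    {"xyz":[0,0,-7],"rot":[0,0,0]},
    {"xyz":[0,0,-10],"rot":[0,0,0]},
    {"xyz":[0,0,-12],"rot":[0,0,0]},
    {"xyz":[0,0,-13],"rot":[0,0,0]},
    {"xyz":[0,0,-14],"rot":[0,0,0]},
    {"xyz":[0,0,-15],"rot":[0,0,0]},
    {"xyz":[0,0,-15.7],"rot":[0,0,0]},
    {"xyz":[0,0,-16],"rot":[0,0,0]},
    {"xyz":[0,0,-16],"rot":[0,0,0]},
  ],
)

```text
t: 10.0
tool_pos: [0.6586, -0.0434, 0.0669]
orientation: [2.388, 2.04, 0.002]
force: [0.0, -1.4, -3.0]
opening: 0.0596
```

```bash
python3 m.py 2
```

```text
10.1 [ 0.6585 -0.0435  0.0666] [2.3880e+00 2.0397e+00 1.5000e-03] 0.05957791447303257
tau world [0.0308 0.0298 0.0073] [0.0169 0.0064 0.0237]
F [-0.158  0.08  -2.016]
tau tool [ 0.0342  0.0258 -0.0073] dq 0.0014726314539477052
```

>>> carry_out(
  steps=[
    {"xyz":[0,0,-0.1],"rot":[0,0,0]},
    {"xyz":[0,0,-0.1],"rot":[0,0,0]},
    {"xyz":[0,0,-0.1],"rot":[0,0,0]},
  ],
)

```text
t: 10.4
tool_pos: [0.6587, -0.0435, 0.0667]
orientation: [2.388, 2.039, 0.002]
force: [-3.6, -0.6, 6.0]
opening: 0.0594
```

>>> carry_out(
  steps=[
    {"xyz":[0,0,0],"rot":[0,0,0]},
    {"xyz":[0,0,0],"rot":[0,0,0]},
    {"xyz":[0,0,0],"rot":[0,0,0]},
    {"xyz":[0,0,1],"rot":[0,0,0]},
    {"xyz":[0,0,3],"rot":[0,0,0]},
    {"xyz":[0,0,6],"rot":[0,0,0]},
    {"xyz":[0,0,8],"rot":[0,0,0]},
    {"xyz":[0,0,8],"rot":[0,0,0]},
    {"xyz":[0,0,8],"rot":[0,0,0]},
  ],
  grip=0.82,
)

```text
t: 11.3
tool_pos: [0.6583, -0.0434, 0.1455]
orientation: [2.388, 2.04, 0.001]
force: [-0.1, -0.0, -0.9]
opening: 0.0761
```

>>> carry_out(
  steps=[
    {"xyz":[-0.6,-4,0],"rot":[0,0,0]},
    {"xyz":[-1.2,-7.5,0],"rot":[0,0,0]},
    {"xyz":[-1.5,-9.5,0],"rot":[0,0,0]},
    {"xyz":[-1.5,-9.5,0],"rot":[0,0,0]},
    {"xyz":[-1.5,-9.5,0],"rot":[0,0,0]},
  ],
)

```text
t: 11.8
tool_pos: [0.642, -0.1382, 0.1432]
orientation: [-2.388, -2.038, 0.002]
force: [0.4, -0.2, -0.3]
opening: 0.0759
```

```bash
python3 m.py 2; ls -t pics|head -1
```

```text
11.9 [ 0.6426 -0.1372  0.1439] [-2.3869e+00 -2.0403e+00  8.0000e-04] 0.07626749242302759
tau world [ 0.0314  0.0187 -0.0083] [0.0239 0.0157 0.0396]
F [0.616 0.402 0.136]
tau tool [0.0234 0.0281 0.0082] dq 0.009176944253261293
m11.90.png
```

View pics/m11.90.png

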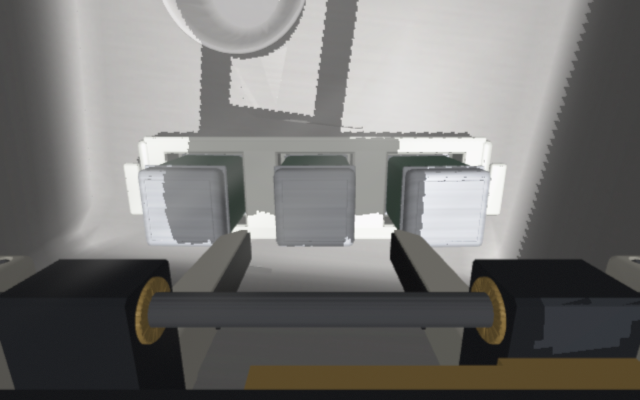

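>>> carry_out(
  steps=[
    {"xyz":[-0.1,-0.3,0],"rot":[0,0,0]},
    {"xyz":[-0.1,-0.3,-2],"rot":[0,0,0]},
    {"xyz":[-0.1,-0.3,-4],"rot":[0,0,0]},
    {"xyz":[-0.1,-0.3,-6],"rot":[0,0,0]},
    {"xyz":[-0.1,-0.3,-7.2],"rot":[0,0,0]},
    {"xyz":[-0.1,-0.3,-7.8],"rot":[0,0,0]},
    {"xyz":[-0.1,-0.3,-7.8],"rot":[0,0,0]},
    {"xyz":[-0.1,-0.3,-7.8],"rot":[0,0,0]},
  ],
)

```text
t: 12.7
tool_pos: [0.6425, -0.1414, 0.0678]
orientation: [2.388, 2.04, 0.001]
force: [0.5, -0.1, 0.2]
opening: 0.0764
```

>>> carry_out(
  steps=[
    {"xyz":[0,0,0],"rot":[0,0,0]},
    {"xyz":[0,0,0],"rot":[0,0,0]},
    {"xyz":[0,0,0],"rot":[0,0,0]},
    {"xyz":[0,0,0],"rot":[0,0,0]},
    {"xyz":[0,0,0],"rot":[0,0,0]},
  ],
  grip=0.4,
  force=40,
)

```text
t: 13.2
tool_pos: [0.6424, -0.1416, 0.0677]
orientation: [2.388, 2.04, 0.001]
force: [-0.7, -0.9, 4.9]
opening: 0.0595
```

>>> carry_out(
  steps=[
    {"xyz":[0,0,1.5],"rot":[0,0,0]},
    {"xyz":[0,0,4],"rot":[0,0,0]},
    {"xyz":[0,0,8],"rot":[0,0,0]},
    {"xyz":[0,0,12],"rot":[0,0,0]},
    {"xyz":[0,0,15],"rot":[0,0,0]},
    {"xyz":[0,0,16],"rot":[0,0,0]},
    {"xyz":[0,0,16],"rot":[0,0,0]},
    {"xyz":[0,0,16],"rot":[0,0,0]},
    {"xyz":[0,0,16],"rot":[0,0,0]},
  ],
)

```text
t: 14.1
tool_pos: [0.6405, -0.1409, 0.2236]
orientation: [-2.386, -2.038, 0.004]
force: [-0.1, 0.4, -4.1]
opening: 0.0595
```

>>> carry_out(
  steps=[
    {"xyz":[-0.8,-5,0],"rot":[0,0,0]},
    {"xyz":[-1.5,-9.5,0],"rot":[0,0,0]},
    {"xyz":[-0.8,-5,0],"rot":[0,0,0]},
    {"xyz":[0,0,0],"rot":[0,0,0]},
    {"xyz":[-0.8,-5,0],"rot":[0,0,0]},
    {"xyz":[-1.5,-9.5,0],"rot":[0,0,0]},
    {"xyz":[-1.5,-9.5,0],"rot":[0,0,0]},
    {"xyz":[-1.5,-9.5,0],"rot":[0,0,0]},
    {"xyz":[-1.5,-9.5,0],"rot":[0,0,0]},
    {"xyz":[-1.5,-9.5,0],"rot":[0,0,0]},
  ],
)

```text
t: 15.1
tool_pos: [0.6267, -0.2356, 0.226]
orientation: [-2.387, -2.04, 0.0]
force: [0.6, 0.6, -3.9]
opening: 0.0593
```

```bash
python3 m.py 16
```

```text
15.9 [ 0.6269 -0.2364  0.2268] [-2.3888 -2.0404 -0.    ] 0.05953763385088153
tau world [-0.0036 -0.0033  0.0062] [0.0326 0.02   0.0309]
F [ 0.135  0.013 -3.63 ]
tau tool [-0.0038 -0.003  -0.0062] dq 0.0017098460312294042
```

>>> carry_out(
  steps=[
    {"xyz":[0.8,5,0],"rot":[0,0,0]},
    {"xyz":[1.5,9.5,0],"rot":[0,0,0]},
    {"xyz":[0.8,5,0],"rot":[0,0,0]},
    {"xyz":[0,0,0],"rot":[0,0,0]},
    {"xyz":[0.8,5,0],"rot":[0,0,0]},
    {"xyz":[1.5,9.5,0],"rot":[0,0,0]},
    {"xyz":[1.5,9.5,0],"rot":[0,0,0]},
    {"xyz":[1.5,9.5,0],"rot":[0,0,0]},
    {"xyz":[1.5,9.5,0],"rot":[0,0,0]},
    {"xyz":[1.5,9.5,0],"rot":[0,0,0]},
  ],
)

```text
t: 16.9
tool_pos: [0.6418, -0.142, 0.2268]
orientation: [2.389, 2.04, -0.0]
force: [0.4, -0.3, -3.5]
opening: 0.0592
```

```bash
python3 m.py 16
```

```text
17.7 [ 0.6419 -0.1413  0.2268] [-2.3887 -2.0404 -0.    ] 0.05964940068560848
tau world [-0.0042  0.0088 -0.0043] [0.0331 0.0167 0.0223]
F [ 0.03   0.107 -3.774]
tau tool [ 0.0081 -0.0055  0.0043] dq 0.0008172311804773618
```

>>> carry_out(
  steps=[
    {"xyz":[0,0,-3],"rot":[0,0,0]},
    {"xyz":[0,0,-7],"rot":[0,0,0]},
    {"xyz":[0,0,-10],"rot":[0,0,0]},
    {"xyz":[0,0,-12],"rot":[0,0,0]},
    {"xyz":[0,0,-13],"rot":[0,0,0]},
    {"xyz":[0,0,-14],"rot":[0,0,0]},
    {"xyz":[0,0,-15],"rot":[0,0,0]},
    {"xyz":[0,0,-15.7],"rot":[0,0,0]},
    {"xyz":[0,0,-16.1],"rot":[0,0,0]},
    {"xyz":[0,0,-16.1],"rot":[0,0,0]},
  ],
)

```text
t: 18.7
tool_pos: [0.6431, -0.1417, 0.0676]
orientation: [2.387, 2.039, 0.002]
force: [0.6, -1.4, -0.7]
opening: 0.0594
```

>>> carry_out(
  steps=[
    {"xyz":[0,0,0],"rot":[0,0,0]},
    {"xyz":[0,0,0],"rot":[0,0,0]},
  ],
)

```text
t: 18.9
tool_pos: [0.6431, -0.1418, 0.0675]
orientation: [2.387, 2.039, 0.002]
force: [-1.0, -0.5, 5.6]
opening: 0.0594
```

>>> carry_out(
  steps=[
    {"xyz":[0,0,0],"rot":[0,0,0]},
    {"xyz":[0,0,0],"rot":[0,0,0]},
    {"xyz":[0,0,0],"rot":[0,0,0]},
    {"xyz":[0,0,1],"rot":[0,0,0]},
    {"xyz":[0,0,3],"rot":[0,0,0]},
    {"xyz":[0,0,6],"rot":[0,0,0]},
    {"xyz":[0,0,8],"rot":[0,0,0]},
    {"xyz":[0,0,8],"rot":[0,0,0]},
    {"xyz":[0,0,8],"rot":[0,0,0]},
  ],
  grip=0.82,
)

```text
t: 19.8
tool_pos: [0.6423, -0.1414, 0.1464]
orientation: [2.388, 2.04, 0.001]
force: [-0.6, 0.1, -1.3]
opening: 0.0762
```

>>> carry_out(
  steps=[
    {"xyz":[-0.6,-4,0],"rot":[0,0,0]},
    {"xyz":[-1.2,-7.5,0],"rot":[0,0,0]},
    {"xyz":[-1.5,-9.7,0],"rot":[0,0,0]},
    {"xyz":[-1.5,-9.7,0],"rot":[0,0,0]},
    {"xyz":[-1.5,-9.7,0],"rot":[0,0,0]},
    {"xyz":[-1.5,-9.7,0],"rot":[0,0,0]},
  ],
)

```text
t: 20.4
tool_pos: [0.6265, -0.2371, 0.1447]
orientation: [-2.387, -2.04, 0.001]
force: [0.7, 0.2, 0.6]
opening: 0.0764
```

```bash
python3 m.py 2; cp pics/$(ls -t pics|head -1) pics/w4.png; python3 -c "
from h import *
import pickle;pickle.dump(calibration('wrist'),open('w4.pkl','wb'))"
```

```text
20.5 [ 0.627  -0.237   0.1454] [-2.3868e+00 -2.0416e+00  1.0000e-04] 0.0765162037045321
tau world [ 0.0012 -0.0056  0.0185] [0.0008 0.0128 0.0256]
F [-0.004 -0.181 -0.369]
tau tool [-0.0054  0.002  -0.0185] dq 0.005627671600895991
```

View pics/w4.png

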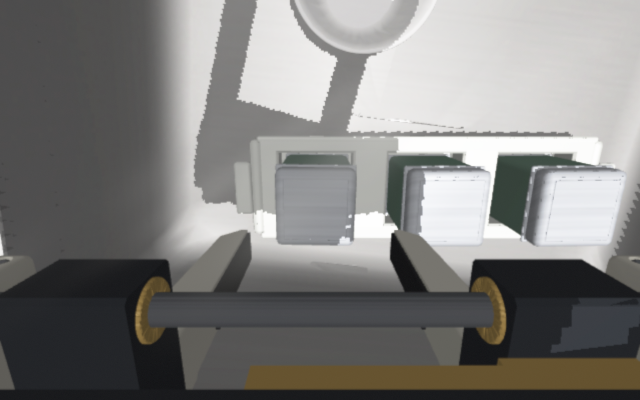

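>>> carry_out(
  steps=[
    {"xyz":[-0.1,-0.3,0],"rot":[0,0,0]},
    {"xyz":[-0.1,-0.3,-2],"rot":[0,0,0]},
    {"xyz":[-0.1,-0.3,-4],"rot":[0,0,0]},
    {"xyz":[-0.1,-0.3,-6],"rot":[0,0,0]},
    {"xyz":[-0.1,-0.3,-7.2],"rot":[0,0,0]},
    {"xyz":[-0.1,-0.3,-7.8],"rot":[0,0,0]},
    {"xyz":[-0.1,-0.3,-7.8],"rot":[0,0,0]},
    {"xyz":[-0.1,-0.3,-7.8],"rot":[0,0,0]},
  ],
)

```text
t: 21.3
tool_pos: [0.6265, -0.2416, 0.0689]
orientation: [2.388, 2.04, 0.001]
force: [-0.4, 0.4, 0.2]
opening: 0.0765
```

>>> carry_out(
  steps=[
    {"xyz":[0,0,0],"rot":[0,0,0]},
    {"xyz":[0,0,0],"rot":[0,0,0]},
    {"xyz":[0,0,0],"rot":[0,0,0]},
    {"xyz":[0,0,0],"rot":[0,0,0]},
    {"xyz":[0,0,0],"rot":[0,0,0]},
  ],
  grip=0.4,
  force=40,
)

```text
t: 21.8
tool_pos: [0.6265, -0.2415, 0.0687]
orientation: [2.388, 2.04, 0.001]
force: [-0.0, 1.1, 5.1]
opening: 0.0591
```

>>> carry_out(
  steps=[
    {"xyz":[0,0,1.5],"rot":[0,0,0]},
    {"xyz":[0,0,4],"rot":[0,0,0]},
    {"xyz":[0,0,8],"rot":[0,0,0]},
    {"xyz":[0,0,12],"rot":[0,0,0]},
    {"xyz":[0,0,15],"rot":[0,0,0]},
    {"xyz":[0,0,16],"rot":[0,0,0]},
    {"xyz":[0,0,16],"rot":[0,0,0]},
    {"xyz":[0,0,16],"rot":[0,0,0]},
    {"xyz":[0,0,16],"rot":[0,0,0]},
  ],
)

```text
t: 22.7
tool_pos: [0.6246, -0.2408, 0.2245]
orientation: [-2.385, -2.038, 0.003]
force: [-0.6, -1.0, -2.8]
opening: 0.0596
```

>>> carry_out(
  steps=[
    {"xyz":[0.8,5,0],"rot":[0,0,0]},
    {"xyz":[1.5,9.5,0],"rot":[0,0,0]},
    {"xyz":[0.8,5,0],"rot":[0,0,0]},
    {"xyz":[0,0,0],"rot":[0,0,0]},
    {"xyz":[0.8,5,0],"rot":[0,0,0]},
    {"xyz":[1.5,9.5,0],"rot":[0,0,0]},
    {"xyz":[1.5,9.5,0],"rot":[0,0,0]},
    {"xyz":[1.5,9.5,0],"rot":[0,0,0]},
    {"xyz":[1.5,9.5,0],"rot":[0,0,0]},
    {"xyz":[1.5,9.5,0],"rot":[0,0,0]},
  ],
)

```text
t: 23.7
tool_pos: [0.6405, -0.147, 0.227]
orientation: [-2.389, -2.039, 0.001]
force: [-0.1, -0.2, -3.1]
opening: 0.0598
```

```bash
python3 m.py 16
```

```text
24.5 [ 0.6409 -0.1463  0.2279] [ 2.3887  2.0404 -0.    ] 0.05956889154047803
tau world [0.01   0.0043 0.0002] [0.0269 0.0254 0.0268]
F [ 0.018  0.045 -2.98 ]
tau tool [ 0.0058  0.0092 -0.0002] dq 0.0027087443656458143
```

>>> carry_out(
  steps=[
    {"xyz":[-0.8,-5,0],"rot":[0,0,0]},
    {"xyz":[-1.5,-9.5,0],"rot":[0,0,0]},
    {"xyz":[-0.8,-5,0],"rot":[0,0,0]},
    {"xyz":[0,0,0],"rot":[0,0,0]},
    {"xyz":[-0.8,-5,0],"rot":[0,0,0]},
    {"xyz":[-1.5,-9.5,0],"rot":[0,0,0]},
    {"xyz":[-1.5,-9.5,0],"rot":[0,0,0]},
    {"xyz":[-1.5,-9.5,0],"rot":[0,0,0]},
    {"xyz":[-1.5,-9.5,0],"rot":[0,0,0]},
    {"xyz":[-1.5,-9.5,0],"rot":[0,0,0]},
  ],
)

```text
t: 25.5
tool_pos: [0.626, -0.2407, 0.2279]
orientation: [-2.388, -2.041, -0.0]
force: [0.0, -0.3, -2.4]
opening: 0.0593
```

```bash
python3 m.py 16
```

```text
26.3 [ 0.6259 -0.2414  0.2278] [2.3888 2.0403 0.    ] 0.059653699379912356
tau world [ 0.0058 -0.0049  0.011 ] [0.026  0.0244 0.0303]
F [ 0.031 -0.061 -2.926]
tau tool [-0.004   0.0065 -0.011 ] dq 0.0022490981367683594
```

>>> carry_out(
  steps=[
    {"xyz":[0.7,4.9,0],"rot":[0,0,0]},
    {"xyz":[1.4,9.8,0],"rot":[0,0,0]},
    {"xyz":[2.2,14.7,0],"rot":[0,0,0]},
  ],
)

```text
t: 26.6
tool_pos: [0.6478, -0.0933, 0.2279]
orientation: [2.39, 2.039, 0.0]
force: [1.2, 0.0, -3.2]
opening: 0.0596
```

```bash
python3 - <<'E'
from h import *
s=read_state();print(s['t'],s['tool_pos'],s['dq'].round(3),s['force'],s['wrist_torque'])
E
```

```text
26.6 [ 0.64784156 -0.09325582  0.2278795 ] [ 0.771 -0.022  0.022 -0.001 -0.009  0.754] [ 1.2078046   0.02593844 -3.21826975] [-0.01812229 -0.07838971  0.03633863]
```

>>> carry_out(
  steps=[
    {"xyz":[0,0,0],"rot":[0,0,0]},
  ],
)

```text
t: 26.7
tool_pos: [0.6487, -0.0876, 0.228]
orientation: [-2.381, -2.047, -0.004]
force: [-0.0, -0.7, -2.9]
opening: 0.0594
```

```bash
python3 - <<'E'
from h import *
s=read_state();print(s['t'],s['tool_pos'],s['dq'].round(3),s['force'],s['wrist_torque'])
E
python3 m.py 12
```

```text
26.7 [ 0.64869303 -0.08762969  0.22804057] [-0.081  0.006 -0.006 -0.058 -0.004 -0.072] [-0.02460282 -0.74105327 -2.89635105] [-0.0561419  -0.02680995  0.04101235]
27.3 [ 0.6478 -0.095   0.2278] [-2.3897e+00 -2.0393e+00  1.0000e-04] 0.05951264638386946
tau world [-0.017   0.0163  0.0037] [0.0307 0.0249 0.0393]
F [ 0.158 -0.304 -3.074]
tau tool [ 0.0135 -0.0193 -0.0037] dq 0.006151625305914302
```

>>> carry_out(
  steps=[
    {"xyz":[-0.7,-4.9,0],"rot":[0,0,0]},
    {"xyz":[-1.4,-9.8,0],"rot":[0,0,0]},
    {"xyz":[-2.2,-14.7,0],"rot":[0,0,0]},
    {"xyz":[-2.2,-14.7,0],"rot":[0,0,0]},
    {"xyz":[-2.2,-14.7,0],"rot":[0,0,0]},
  ],
)

```text
t: 27.8
tool_pos: [0.6253, -0.2429, 0.2276]
orientation: [-2.391, -2.036, -0.0]
force: [0.4, 0.4, -2.3]
opening: 0.0595
```

```bash
python3 m.py 16
```

```text
28.6 [ 0.6259 -0.2414  0.2278] [2.3887 2.0404 0.    ] 0.059331407625174
tau world [ 0.0098  0.0042 -0.0015] [0.032  0.0251 0.0301]
F [-0.148 -0.036 -3.26 ]
tau tool [0.0057 0.009  0.0015] dq 0.0018223155647303243
```

>>> carry_out(
  steps=[
    {"xyz":[0.7,4.9,0],"rot":[0,0,0]},
    {"xyz":[1.4,9.8,0],"rot":[0,0,0]},
    {"xyz":[2.2,14.7,0],"rot":[0,0,0]},
    {"xyz":[2.2,14.7,0],"rot":[0,0,0]},
    {"xyz":[2.2,14.7,0],"rot":[0,0,0]},
    {"xyz":[2.2,14.7,0],"rot":[0,0,0]},
    {"xyz":[2.2,14.7,0],"rot":[0,0,0]},
  ],
)

```text
t: 29.3
tool_pos: [0.6477, -0.0958, 0.2278]
orientation: [2.39, 2.038, -0.0]
force: [0.2, 0.3, -3.0]
opening: 0.0596
```

```bash
python3 m.py 24
```

```text
30.5 [ 0.6479 -0.0944  0.2278] [2.3888e+00 2.0404e+00 1.0000e-04] 0.059167354249551586
tau world [-0.0042 -0.0011 -0.0057] [0.0248 0.031  0.0254]
F [ 0.064 -0.093 -3.162]
tau tool [-0.0018 -0.004   0.0057] dq 0.001418080207123501
```

>>> carry_out(
  steps=[
    {"xyz":[-0.7,-4.9,0],"rot":[0,0,0]},
    {"xyz":[-1.4,-9.8,0],"rot":[0,0,0]},
    {"xyz":[-2.2,-14.7,0],"rot":[0,0,0]},
    {"xyz":[-2.2,-14.7,0],"rot":[0,0,0]},
    {"xyz":[-2.2,-14.7,0],"rot":[0,0,0]},
    {"xyz":[-2.2,-14.7,0],"rot":[0,0,0]},
    {"xyz":[-2.2,-14.7,0],"rot":[0,0,0]},
  ],
)

```text
t: 31.2
tool_pos: [0.6263, -0.2399, 0.2279]
orientation: [-2.387, -2.042, -0.001]
force: [-0.0, -0.2, -2.6]
opening: 0.0593
```

```bash
python3 m.py 24
```

```text
32.4 [ 0.6259 -0.2414  0.2278] [ 2.3888e+00  2.0404e+00 -1.0000e-04] 0.05958691348868602
tau world [ 0.0079  0.0062 -0.0071] [0.0235 0.0211 0.0251]
F [-0.092  0.053 -3.176]
tau tool [0.0074 0.0068 0.0071] dq 0.0017790608367550815
```

>>> carry_out(
  steps=[
    {"xyz":[0,0,-4],"rot":[0,0,0]},
    {"xyz":[0,0,-8],"rot":[0,0,0]},
    {"xyz":[0,0,-11],"rot":[0,0,0]},
    {"xyz":[0,0,-12.5],"rot":[0,0,0]},
    {"xyz":[0,0,-13.5],"rot":[0,0,0]},
    {"xyz":[0,0,-14.5],"rot":[0,0,0]},
    {"xyz":[0,0,-15.3],"rot":[0,0,0]},
    {"xyz":[0,0,-15.9],"rot":[0,0,0]},
    {"xyz":[0,0,-16.1],"rot":[0,0,0]},
    {"xyz":[0,0,-16.1],"rot":[0,0,0]},
  ],
)

```text
t: 33.4
tool_pos: [0.627, -0.2415, 0.0685]
orientation: [2.387, 2.039, 0.002]
force: [-0.0, 1.6, 1.3]
opening: 0.0594
```

>>> carry_out(
  steps=[
    {"xyz":[0,0,0],"rot":[0,0,0]},
  ],
)

```text
t: 33.5
tool_pos: [0.627, -0.2415, 0.0685]
orientation: [2.387, 2.039, 0.002]
force: [0.4, 2.9, 3.4]
opening: 0.0596
```

>>> carry_out(
  steps=[
    {"xyz":[0,0,0],"rot":[0,0,0]},
    {"xyz":[0,0,0],"rot":[0,0,0]},
    {"xyz":[0,0,1],"rot":[0,0,0]},
    {"xyz":[0,0,4],"rot":[0,0,0]},
    {"xyz":[0,0,8],"rot":[0,0,0]},
    {"xyz":[0.3,1.5,8],"rot":[0,0,0]},
    {"xyz":[1,6,8],"rot":[0,0,0]},
    {"xyz":[1.7,10.5,8],"rot":[0,0,0]},
    {"xyz":[2.4,15,8],"rot":[0,0,0]},
    {"xyz":[3.1,19.3,8],"rot":[0,0,0]},
  ],
  grip=0.82,
)

```text
t: 34.5
tool_pos: [0.6571, -0.0465, 0.1475]
orientation: [2.389, 2.04, 0.001]
force: [1.0, 1.1, -0.7]
opening: 0.0768
```

>>> carry_out(
  steps=[
    {"xyz":[0,0.5,0],"rot":[0,0,0]},
    {"xyz":[0,0.5,0],"rot":[0,0,0]},
  ],
)

```text
t: 34.7
tool_pos: [0.6571, -0.0418, 0.1472]
orientation: [2.386, 2.043, 0.0]
force: [-0.8, -0.1, -0.4]
opening: 0.0762
```

```bash
python3 m.py 1; cp pics/$(ls -t pics|head -1) pics/w5.png
```

```text
34.75 [ 0.6569 -0.0433  0.1471] [ 2.3871e+00  2.0414e+00 -4.0000e-04] 0.0760906563002492
tau world [0.0111 0.004  0.0149] [0. 0. 0.]
F [-0.148  0.651  0.605]
tau tool [ 0.0057  0.0104 -0.0149] dq 0.033563454023593876
```

View pics/w5.png

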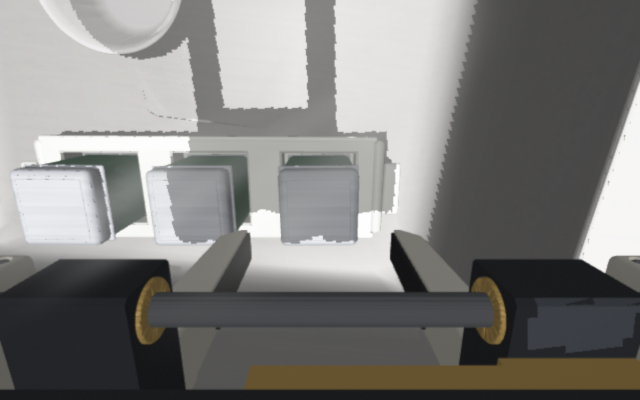

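>>> carry_out(
  steps=[
    {"xyz":[0,0,-3],"rot":[0,0,0]},
    {"xyz":[0,0,-6],"rot":[0,0,0]},
    {"xyz":[0,0,-7.5],"rot":[0,0,0]},
    {"xyz":[0,0,-7.9],"rot":[0,0,0]},
    {"xyz":[0,0,-7.9],"rot":[0,0,0]},
  ],
)

```text
t: 35.25
tool_pos: [0.6567, -0.0443, 0.0678]
orientation: [-2.39, -2.039, 0.001]
force: [-0.5, 0.2, -0.2]
opening: 0.0764
```

>>> carry_out(
  steps=[
    {"xyz":[0,0,0],"rot":[0,0,0]},
    {"xyz":[0,0,0],"rot":[0,0,0]},
    {"xyz":[0,0,0],"rot":[0,0,0]},
    {"xyz":[0,0,0],"rot":[0,0,0]},
  ],
  grip=0.4,
  force=40,
)

```text
t: 35.65
tool_pos: [0.6581, -0.0434, 0.0695]
orientation: [2.387, 2.039, 0.003]
force: [0.3, -0.1, 5.7]
opening: 0.0592
```

>>> carry_out(
  steps=[
    {"xyz":[0,0,1.5],"rot":[0,0,0]},
    {"xyz":[0,0,5],"rot":[0,0,0]},
    {"xyz":[0,0,9.5],"rot":[0,0,0]},
    {"xyz":[0,0,14],"rot":[0,0,0]},
    {"xyz":[0,0,16],"rot":[0,0,0]},
    {"xyz":[0,0,16],"rot":[0,0,0]},
    {"xyz":[0,0,16],"rot":[0,0,0]},
  ],
)

```text
t: 36.35
tool_pos: [0.6565, -0.0433, 0.2272]
orientation: [-2.388, -2.04, 0.001]
force: [0.4, 0.3, -4.1]
opening: 0.0595
```

>>> carry_out(
  steps=[
    {"xyz":[-0.7,-4.9,0],"rot":[0,0,0]},
    {"xyz":[-1.4,-9.8,0],"rot":[0,0,0]},
    {"xyz":[-2.2,-14.7,0],"rot":[0,0,0]},
    {"xyz":[-2.2,-14.7,0],"rot":[0,0,0]},
    {"xyz":[-2.2,-14.7,0],"rot":[0,0,0]},
    {"xyz":[-2.2,-14.7,0],"rot":[0,0,0]},
    {"xyz":[-2.2,-14.7,0],"rot":[0,0,0]},
  ],
)

```text
t: 37.05
tool_pos: [0.6347, -0.1887, 0.2267]
orientation: [-2.386, -2.041, 0.001]
force: [-1.0, -0.2, -3.3]
opening: 0.0594
```

```bash
python3 m.py 24
```

```text
38.25 [ 0.6349 -0.1904  0.2278] [2.3888 2.0404 0.    ] 0.0593372201869577
tau world [ 0.0141 -0.0011  0.0051] [0.0321 0.0252 0.0317]
F [-1.000e-03 -3.500e-02 -2.963e+00]
tau tool [ 0.0011  0.0141 -0.0051] dq 0.0022308972258759793
```

>>> carry_out(
  steps=[
    {"xyz":[0.7,4.9,0],"rot":[0,0,0]},
    {"xyz":[1.4,9.8,0],"rot":[0,0,0]},
    {"xyz":[2.2,14.7,0],"rot":[0,0,0]},
    {"xyz":[2.2,14.7,0],"rot":[0,0,0]},
    {"xyz":[2.2,14.7,0],"rot":[0,0,0]},
    {"xyz":[2.2,14.7,0],"rot":[0,0,0]},
    {"xyz":[2.2,14.7,0],"rot":[0,0,0]},
  ],
)

```text
t: 38.95
tool_pos: [0.6568, -0.0449, 0.2278]
orientation: [2.39, 2.038, -0.0]
force: [-0.1, 0.6, -2.7]
opening: 0.0592
```

```bash
python3 m.py 24
```

```text
40.15 [ 0.6569 -0.0433  0.2278] [-2.3888 -2.0404  0.    ] 0.059229999993188606
tau world [-0.0018  0.0043 -0.0121] [0.0263 0.0329 0.0253]
F [ 0.008  0.061 -3.126]
tau tool [ 0.0039 -0.0024  0.0121] dq 0.0018076133605257386
```

>>> carry_out(
  steps=[
    {"xyz":[-4.9,0.8,0],"rot":[0,0,0]},
    {"xyz":[-9.8,1.5,0],"rot":[0,0,0]},
    {"xyz":[-14.7,2.3,0],"rot":[0,0,0]},
    {"xyz":[-14.7,2.3,0],"rot":[0,0,0]},
    {"xyz":[-14.7,2.3,0],"rot":[0,0,0]},
    {"xyz":[-14.7,2.3,0],"rot":[0,0,0]},
  ],
  force=55,
)

```text
t: 40.75
tool_pos: [0.5111, -0.0206, 0.2289]
orientation: [2.387, 2.039, 0.002]
force: [0.3, 0.4, -2.0]
opening: 0.059
```

```bash
python3 m.py 14
```

```text
41.45 [ 0.5099 -0.0203  0.2278] [-2.3887e+00 -2.0404e+00  1.0000e-04] 0.05914069968265616
tau world [ 0.0031 -0.0002  0.0055] [0.0443 0.0278 0.0259]
F [-0.168 -0.008 -3.186]
tau tool [ 0.0003  0.0031 -0.0055] dq 0.0034953882688815822
```

>>> carry_out(
  steps=[
    {"xyz":[4.9,-0.8,0],"rot":[0,0,0]},
    {"xyz":[9.8,-1.5,0],"rot":[0,0,0]},
    {"xyz":[14.7,-2.3,0],"rot":[0,0,0]},
    {"xyz":[14.7,-2.3,0],"rot":[0,0,0]},
    {"xyz":[14.7,-2.3,0],"rot":[0,0,0]},
    {"xyz":[14.7,-2.3,0],"rot":[0,0,0]},
  ],
)

```text
t: 42.05
tool_pos: [0.6564, -0.0432, 0.2282]
orientation: [2.389, 2.04, 0.0]
force: [-1.0, -0.0, -3.1]
opening: 0.0593
```

```bash
python3 m.py 14
```

```text
42.75 [ 0.6568 -0.0434  0.2278] [-2.3887e+00 -2.0404e+00  2.0000e-04] 0.05910716760977455
tau world [ 0.0093 -0.0003 -0.0135] [0.0239 0.0221 0.0254]
F [ 0.048  0.103 -3.123]
tau tool [0.0011 0.0092 0.0135] dq 0.003469730229566155
```

>>> carry_out(
  steps=[
    {"xyz":[0,0,-4.5],"rot":[0,0,0]},
    {"xyz":[0,0,-9],"rot":[0,0,0]},
    {"xyz":[0,0,-12],"rot":[0,0,0]},
    {"xyz":[0,0,-13.2],"rot":[0,0,0]},
    {"xyz":[0,0,-14.3],"rot":[0,0,0]},
    {"xyz":[0,0,-15.3],"rot":[0,0,0]},
    {"xyz":[0,0,-15.9],"rot":[0,0,0]},
    {"xyz":[0,0,-16.1],"rot":[0,0,0]},
    {"xyz":[0,0,-16.1],"rot":[0,0,0]},
  ],
)

```text
t: 43.65
tool_pos: [0.6591, -0.0436, 0.0697]
orientation: [2.386, 2.038, 0.005]
force: [0.3, 0.1, 3.2]
opening: 0.0589
```

>>> carry_out(
  steps=[
    {"xyz":[0,0,0],"rot":[0,0,0]},
    {"xyz":[0,0,0],"rot":[0,0,0]},
    {"xyz":[0,0,1],"rot":[0,0,0]},
    {"xyz":[0,0,4],"rot":[0,0,0]},
    {"xyz":[0,0,8],"rot":[0,0,0]},
    {"xyz":[-0.2,-1.5,8],"rot":[0,0,0]},
    {"xyz":[-0.9,-6,8],"rot":[0,0,0]},
    {"xyz":[-1.5,-9.8,8],"rot":[0,0,0]},
    {"xyz":[-1.5,-9.8,8],"rot":[0,0,0]},
    {"xyz":[-1.5,-9.8,7],"rot":[0,0,0]},
  ],
  grip=0.82,
)

```text
t: 44.65
tool_pos: [0.6429, -0.1427, 0.1387]
orientation: [2.389, 2.036, 0.003]
force: [-0.0, -0.1, -0.5]
opening: 0.0762
```

>>> carry_out(
  steps=[
    {"xyz":[0,0,-3],"rot":[0,0,0]},
    {"xyz":[0,0,-5.5],"rot":[0,0,0]},
    {"xyz":[0,0,-6.6],"rot":[0,0,0]},
    {"xyz":[0,0,-6.9],"rot":[0,0,0]},
    {"xyz":[0,0,-6.9],"rot":[0,0,0]},
  ],
)

```text
t: 45.15
tool_pos: [0.6421, -0.1407, 0.0679]
orientation: [-2.388, -2.041, -0.0]
force: [0.3, -0.4, 0.5]
opening: 0.0764
```

>>> carry_out(
  steps=[
    {"xyz":[0,0,0],"rot":[0,0,0]},
    {"xyz":[0,0,0],"rot":[0,0,0]},
    {"xyz":[0,0,0],"rot":[0,0,0]},
    {"xyz":[0,0,0],"rot":[0,0,0]},
  ],
  grip=0.4,
  force=55,
)

```text
t: 45.55
tool_pos: [0.6428, -0.1417, 0.0693]
orientation: [2.387, 2.039, 0.002]
force: [0.2, -0.2, 5.3]
opening: 0.0594
```

>>> carry_out(
  steps=[
    {"xyz":[0,0,1.5],"rot":[0,0,0]},
    {"xyz":[0,0,5],"rot":[0,0,0]},
    {"xyz":[0,0,9.5],"rot":[0,0,0]},
    {"xyz":[0,0,14],"rot":[0,0,0]},
    {"xyz":[0,0,16],"rot":[0,0,0]},
    {"xyz":[0,0,16],"rot":[0,0,0]},
  ],
)

```text
t: 46.15
tool_pos: [0.6439, -0.142, 0.2335]
orientation: [2.384, 2.036, 0.007]
force: [0.1, -0.4, -3.2]
opening: 0.0591
```

>>> carry_out(
  steps=[
    {"xyz":[-4.9,0.8,0],"rot":[0,0,0]},
    {"xyz":[-9.8,1.5,0],"rot":[0,0,0]},
    {"xyz":[-14.7,2.3,0],"rot":[0,0,0]},
    {"xyz":[-14.7,2.3,0],"rot":[0,0,0]},
    {"xyz":[-14.7,2.3,0],"rot":[0,0,0]},
    {"xyz":[-14.7,2.3,0],"rot":[0,0,0]},
  ],
)

```text
t: 46.75
tool_pos: [0.4952, -0.1184, 0.2272]
orientation: [-2.389, -2.04, 0.0]
force: [0.6, 0.2, -4.2]
opening: 0.0591
```

```bash
python3 m.py 12
```

```text
47.35 [ 0.495  -0.1183  0.2278] [-2.3887 -2.0404 -0.    ] 0.059076334528527015
tau world [-0.0165  0.0305 -0.0083] [0.0243 0.0187 0.0271]
F [-0.135 -0.25  -3.703]
tau tool [ 0.0276 -0.021   0.0083] dq 0.004201946439214617
```

>>> carry_out(
  steps=[
    {"xyz":[4.9,-0.8,0],"rot":[0,0,0]},
    {"xyz":[9.8,-1.5,0],"rot":[0,0,0]},
    {"xyz":[14.7,-2.3,0],"rot":[0,0,0]},
    {"xyz":[14.7,-2.3,0],"rot":[0,0,0]},
    {"xyz":[14.7,-2.3,0],"rot":[0,0,0]},
    {"xyz":[14.7,-2.3,0],"rot":[0,0,0]},
  ],
)

```text
t: 47.95
tool_pos: [0.6414, -0.1413, 0.2283]
orientation: [2.389, 2.04, -0.0]
force: [-0.7, -0.7, -3.2]
opening: 0.0589
```

```bash
python3 m.py 12
```

```text
48.55 [ 0.6418 -0.1414  0.2279] [2.3888e+00 2.0403e+00 1.0000e-04] 0.059030959629339054
tau world [-0.0124  0.0233  0.0011] [0.0358 0.0311 0.0158]
F [-0.164  0.203 -3.519]
tau tool [ 0.0211 -0.0159 -0.0011] dq 0.006148628135164143
```

>>> carry_out(
  steps=[
    {"xyz":[-4.5,0.7,0],"rot":[0,0,0]},
    {"xyz":[-9.3,1.5,0],"rot":[0,0,0]},
    {"xyz":[-12.5,2,0],"rot":[0,0,0]},
    {"xyz":[-14.2,2.2,0],"rot":[0,0,0]},
    {"xyz":[-14.7,2.3,0],"rot":[0,0,0]},
    {"xyz":[-14.7,2.3,0],"rot":[0,0,0]},
  ],
)

```text
t: 49.15
tool_pos: [0.495, -0.1184, 0.2283]
orientation: [2.388, 2.04, 0.001]
force: [0.9, -0.7, -3.3]
opening: 0.0591
```

```bash
python3 m.py 12
```

```text
49.75 [ 0.495  -0.1184  0.2277] [-2.3887e+00 -2.0403e+00  2.0000e-04] 0.05925011162924223
tau world [-0.0002  0.0147 -0.005 ] [0.0269 0.0308 0.0338]
F [-0.272 -0.165 -3.681]
tau tool [ 0.0145 -0.0025  0.005 ] dq 0.004176814843923636
```

>>> carry_out(
  steps=[
    {"xyz":[4.5,-0.7,0],"rot":[0,0,0]},
    {"xyz":[9.3,-1.5,0],"rot":[0,0,0]},
    {"xyz":[12.5,-2,0],"rot":[0,0,0]},
    {"xyz":[14.2,-2.2,0],"rot":[0,0,0]},
    {"xyz":[14.7,-2.3,0],"rot":[0,0,0]},
    {"xyz":[14.7,-2.3,0],"rot":[0,0,0]},
  ],
)

```text
t: 50.35
tool_pos: [0.6419, -0.1413, 0.2271]
orientation: [-2.388, -2.04, 0.001]
force: [-0.1, -0.1, -3.3]
opening: 0.0594
```

```bash
python3 m.py 12
```

```text
50.95 [ 0.6418 -0.1413  0.228 ] [2.3887e+00 2.0403e+00 1.0000e-04] 0.059082900469428795
tau world [-0.0006  0.0131 -0.0141] [0.0296 0.0303 0.0254]
F [ 0.037  0.246 -3.731]
tau tool [ 0.0128 -0.0026  0.0141] dq 0.00517475632435869
```

>>> carry_out(
  steps=[
    {"xyz":[0.7,4.9,0],"rot":[0,0,0]},
    {"xyz":[1.4,9.8,0],"rot":[0,0,0]},
    {"xyz":[0.9,6.3,0],"rot":[0,0,0]},
    {"xyz":[0.6,4.3,0],"rot":[0,0,0]},
    {"xyz":[0.5,3.3,0],"rot":[0,0,0]},
    {"xyz":[0.5,3,0],"rot":[0,0,0]},
    {"xyz":[0.5,3,0],"rot":[0,0,0]},
  ],
)

```text
t: 51.65
tool_pos: [0.6468, -0.1119, 0.2278]
orientation: [-2.39, -2.038, -0.001]
force: [-0.7, 0.3, -3.3]
opening: 0.0591
```

```bash
python3 m.py 10
```

```text
52.15 [ 0.6469 -0.1111  0.2278] [2.3885e+00 2.0407e+00 1.0000e-04] 0.059381191085322645
tau world [ 0.0291  0.0287 -0.0032] [0.0252 0.0228 0.0251]
F [-0.     0.077 -3.721]
tau tool [0.0329 0.0242 0.0032] dq 0.0031529259809578484
```

>>> carry_out(
  steps=[
    {"xyz":[-0.7,-4.9,0],"rot":[0,0,0]},
    {"xyz":[-1.4,-9.8,0],"rot":[0,0,0]},
    {"xyz":[-0.9,-6.3,0],"rot":[0,0,0]},
    {"xyz":[-0.6,-4.3,0],"rot":[0,0,0]},
    {"xyz":[-0.5,-3.3,0],"rot":[0,0,0]},
    {"xyz":[-0.5,-3,0],"rot":[0,0,0]},
    {"xyz":[-0.5,-3,0],"rot":[0,0,0]},
  ],
)

```text
t: 52.85
tool_pos: [0.642, -0.1408, 0.228]
orientation: [2.387, 2.042, -0.0]
force: [0.6, -0.8, -3.6]
opening: 0.0595
```

```bash
python3 m.py 10
```

```text
53.35 [ 0.6418 -0.1415  0.2278] [-2.3890e+00 -2.0401e+00  2.0000e-04] 0.059145030640737645
tau world [-0.0029  0.0207 -0.0029] [0.0231 0.0256 0.0226]
F [ 0.077 -0.134 -3.65 ]
tau tool [ 0.02   -0.0061  0.0029] dq 0.00178327905817238
```

>>> carry_out(
  steps=[
    {"xyz":[-0.6,-4,0],"rot":[0,0,0]},
    {"xyz":[-1.1,-7.5,0],"rot":[0,0,0]},
    {"xyz":[-1.5,-9.5,0],"rot":[0,0,0]},
    {"xyz":[-1.6,-10.3,0],"rot":[0,0,0]},
    {"xyz":[-1.6,-10.5,0],"rot":[0,0,0]},
    {"xyz":[-1.6,-10.5,0],"rot":[0,0,0]},
  ],
)

```text
t: 53.95
tool_pos: [0.6262, -0.2455, 0.2278]
orientation: [-2.388, -2.04, -0.001]
force: [0.6, 1.1, -4.3]
opening: 0.0592
```

```bash
python3 m.py 12
```

```text
54.55 [ 0.6259 -0.2463  0.2278] [2.3887 2.0405 0.    ] 0.05892464939750575
tau world [ 0.0192  0.0225 -0.0145] [0.0246 0.0336 0.0344]
F [-0.267 -0.055 -3.688]
tau tool [0.0252 0.0154 0.0145] dq 0.003136644346069512
```

>>> carry_out(
  steps=[
    {"xyz":[0.6,4,0],"rot":[0,0,0]},
    {"xyz":[1.1,7.5,0],"rot":[0,0,0]},
    {"xyz":[1.5,9.5,0],"rot":[0,0,0]},
    {"xyz":[1.6,10.3,0],"rot":[0,0,0]},
    {"xyz":[1.6,10.5,0],"rot":[0,0,0]},
    {"xyz":[1.6,10.5,0],"rot":[0,0,0]},
  ],
)

```text
t: 55.15
tool_pos: [0.6418, -0.1421, 0.2278]
orientation: [2.389, 2.04, -0.001]
force: [-0.6, -0.3, -4.5]
opening: 0.059
```

```bash
python3 m.py 12
```

```text
55.75 [ 0.6419 -0.1414  0.2278] [2.3889 2.0403 0.    ] 0.05928378863674594
tau world [-0.01    0.0109 -0.0044] [0.0318 0.0298 0.0235]
F [-0.292 -0.039 -3.653]
tau tool [ 0.0092 -0.0115  0.0044] dq 0.002645195197188098
```

>>> carry_out(
  steps=[
    {"xyz":[-0.7,-4.5,0],"rot":[0,0,0]},
    {"xyz":[-1.4,-8.8,0],"rot":[0,0,0]},
    {"xyz":[-1.9,-12.2,0],"rot":[0,0,0]},
    {"xyz":[-2.2,-14.4,0],"rot":[0,0,0]},
    {"xyz":[-2.4,-15.2,0],"rot":[0,0,0]},
    {"xyz":[-2.4,-15.2,0],"rot":[0,0,0]},
  ],
)

```text
t: 56.35
tool_pos: [0.6175, -0.2941, 0.2276]
orientation: [-2.39, -2.038, 0.0]
force: [0.8, 0.1, -4.2]
opening: 0.059
```

```bash
python3 m.py 16
```

```text
57.15 [ 0.6179 -0.2934  0.2278] [-2.3888 -2.0403  0.    ] 0.05927709170212196
tau world [ 0.0222 -0.0037  0.0014] [0.0351 0.0327 0.0338]
F [ 0.025  0.186 -3.915]
tau tool [-0.0002  0.0225 -0.0014] dq 0.0021082101750292868
```

>>> carry_out(
  steps=[
    {"xyz":[0.7,4.5,0],"rot":[0,0,0]},
    {"xyz":[1.4,8.8,0],"rot":[0,0,0]},
    {"xyz":[1.9,12.2,0],"rot":[0,0,0]},
    {"xyz":[2.2,14.4,0],"rot":[0,0,0]},
    {"xyz":[2.4,15.2,0],"rot":[0,0,0]},
    {"xyz":[2.4,15.2,0],"rot":[0,0,0]},
  ],
)

```text
t: 57.75
tool_pos: [0.6422, -0.1406, 0.228]
orientation: [2.387, 2.042, 0.0]
force: [-0.5, 0.4, -2.9]
opening: 0.0591
```

```bash
python3 m.py 16
```

```text
58.55 [ 0.6419 -0.1413  0.2278] [-2.3887 -2.0405 -0.    ] 0.059259984559557395
tau world [-0.0094  0.0201 -0.001 ] [0.0295 0.0259 0.0283]
F [-0.049 -0.047 -3.711]
tau tool [ 0.0184 -0.0124  0.001 ] dq 0.0029233596475586403
```

```bash
python3 - <<'E'
from h import *
T=calibration('top');S=calibration('side')
print(onz(S,300+523/6,150+310/6,.05))
t=cv2.imread('pics/top0.png')
cv2.imwrite('pics/bz.png',cv2.resize(t[230:295,335:410],None,fx=8,fy=8,interpolation=cv2.INTER_CUBIC))
print(onz(T,373,262,.05))
E
```

```text
[ 0.46296122 -0.1664398   0.05      ]
[ 0.46536603 -0.17701677  0.05      ]
```

View pics/bz.png

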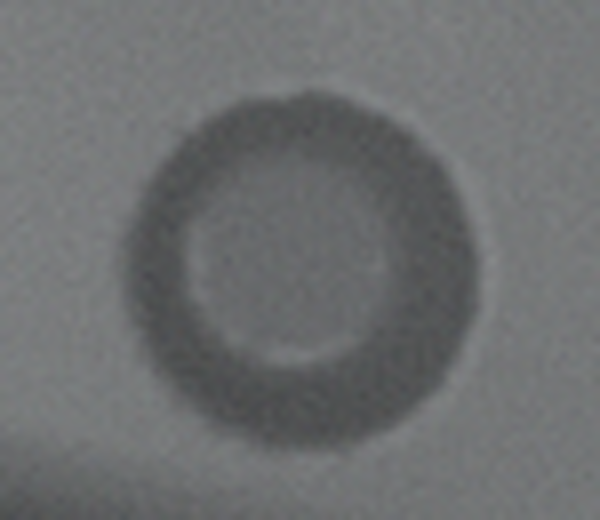

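>>> carry_out(
  steps=[
    {"xyz":[-3,-0.6,0],"rot":[0,0,0]},
    {"xyz":[-7,-1.3,0],"rot":[0,0,0]},
    {"xyz":[-11,-2,0],"rot":[0,0,0]},
    {"xyz":[-15,-2.7,0],"rot":[0,0,0]},
    {"xyz":[-17,-3.1,0],"rot":[0,0,0]},
    {"xyz":[-17.8,-3.2,-2],"rot":[0,0,0]},
    {"xyz":[-17.8,-3.2,-4],"rot":[0,0,0]},
    {"xyz":[-17.8,-3.2,-6],"rot":[0,0,0]},
    {"xyz":[-17.8,-3.2,-6],"rot":[0,0,0]},
  ],
)

```text
t: 59.45
tool_pos: [0.4619, -0.1724, 0.165]
orientation: [-2.385, -2.037, 0.003]
force: [-2.0, -0.9, -3.3]
opening: 0.0591
```

```bash
python3 - <<'E'
from h import *
import pickle
s=read_state(); c=calibration('wrist'); im=read_camera('wrist'); sd=read_camera('side')
print(s['t'],s['tool_pos'],s['force'])
pickle.dump(c,open('w6.pkl','wb'))
cv2.imwrite('pics/w6.png',im[:,:,::-1])
cv2.imwrite('pics/s6.png',cv2.resize(sd[130:260,280:460,::-1],None,fx=4,fy=4,interpolation=cv2.INTER_CUBIC))
E
```

```text
59.45 [ 0.46194818 -0.17244353  0.16498022] [-2.04896311 -0.93532    -3.26703637]
```

View pics/w6.png

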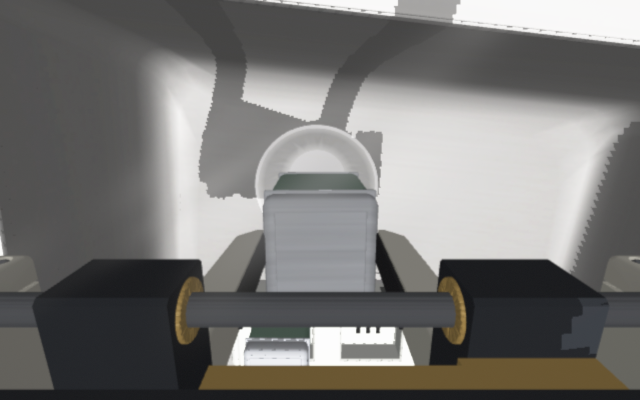

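View pics/s6.png

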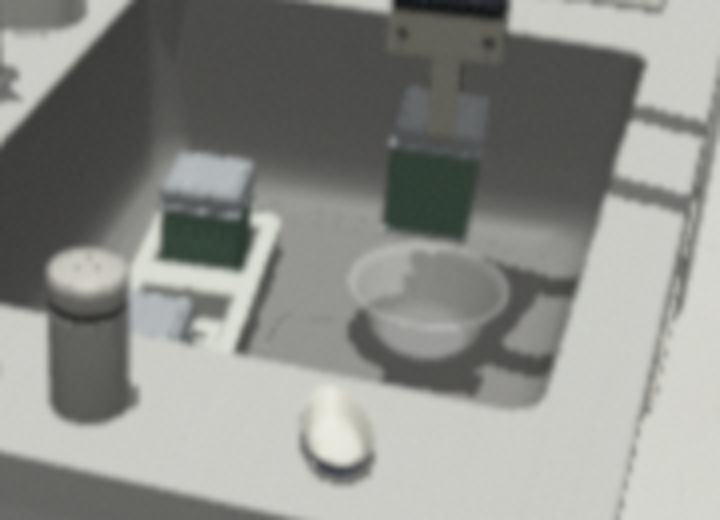

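```bash
python3 - <<'E'
from h import *
import pickle
c=pickle.load(open('w6.pkl','rb'))
P=np.array([onz(c,*p,.05)[:2] for p in [(256,182),(379,182),(317,124.5),(270,147),(364,146)]]);print(P)
A=np.c_[2*P,np.ones(len(P))];x=np.linalg.lstsq(A,(P**2).sum(1),rcond=None)[0];print(x[:2],np.sqrt(x[2]+x[0]**2+x[1]**2))
from scipy.optimize import least_squares
print(least_squares(lambda q:np.linalg.norm(P-q,axis=1)-.0585,[.46,-.17]).x)
S=calibration('side');print(onz(S,280+428/4,130+297/4,.05))
E
```

```text
[[ 0.44731939 -0.22954436]
 [ 0.46555077 -0.11511368]
 [ 0.40404723 -0.16439987]
 [ 0.41719415 -0.21010532]
 [ 0.42980546 -0.12495818]]
[ 0.46177456 -0.1731867 ] 0.05810324793912851
[ 0.46229685 -0.17326793]
[ 0.4640418  -0.15241979  0.05      ]
```

>>> carry_out(
  steps=[
    {"xyz":[-0.1,-0.1,-1.5],"rot":[0,0,0]},
    {"xyz":[-0.1,-0.1,-3],"rot":[0,0,0]},
    {"xyz":[-0.1,-0.1,-4],"rot":[0,0,0]},
    {"xyz":[-0.1,-0.1,-4.3],"rot":[0,0,0]},
    {"xyz":[-0.1,-0.1,-4.3],"rot":[0,0,0]},
    {"xyz":[-0.1,-0.1,-4.3],"rot":[0,0,0]},
    {"xyz":[-0.1,-0.1,-4.3],"rot":[0,0,0]},
    {"xyz":[-0.1,-0.1,-4.3],"rot":[0,0,0]},
  ],
)

```text
t: 60.35
tool_pos: [0.4633, -0.1746, 0.1255]
orientation: [2.388, 2.04, 0.001]
force: [0.3, -0.3, -4.0]
opening: 0.059
```

```bash
python3 - <<'E'
from h import *
im=read_camera('wrist'); sd=read_camera('side'); s=read_state()
print(s['t'],s['tool_pos'],s['orientation'],s['force'],s['opening'],np.abs(s['dq']).max())
cv2.imwrite('pics/w7.png',im[:,:,::-1])
cv2.imwrite('pics/s7.png',cv2.resize(sd[130:260,280:460,::-1],None,fx=4,fy=4,interpolation=cv2.INTER_CUBIC))
E
```

```text
60.45 [ 0.46316319 -0.1744832   0.12525371] [2.38821521e+00 2.04001609e+00 4.63734319e-04] [-0.08924987 -0.00939724 -3.80078618] 0.059302834508895334 0.0015538362694805085
```

View pics/s7.png

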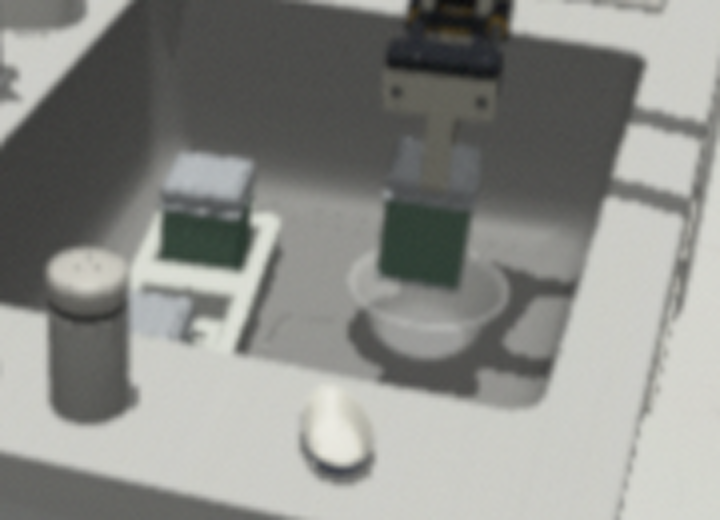

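View pics/w7.png

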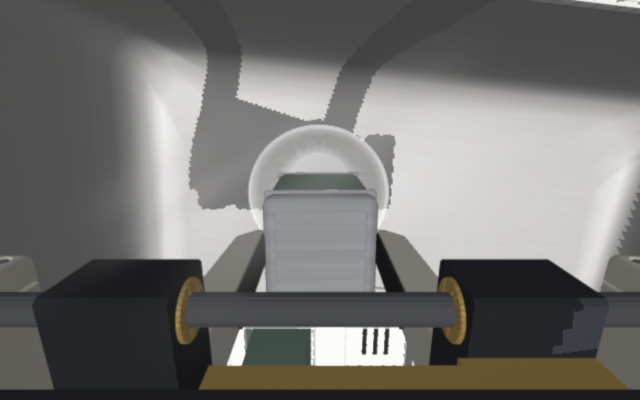

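```bash
python3 - <<'E'
from plant import *
print(close_job()); print(read_state()['t'])
E
```

```text
the job is handed in; nothing more can be done
None
the job is handed in; nothing more can be done
```

I shook all three tins from left to right and put each back in its own pocket. I then picked the middle tin as the one that rattles and handed the job in holding it over the bowl. The pick is likely rather than certain.

**How the rattling tin was chosen**
- **First round:** my hard-stopped strokes along the caddy gave no clear answer. The shifts in wrist moment between stroke ends were about 0.017 N m (left), 0.003 (middle) and between -0.003 and 0.028 (right). I think the rebound at each stop knocked the balls back.
- **Extra shaking:** this meant lifting and shaking the left and middle tins a second time, after all three had been shaken and put back. The left tin stayed silent: 0.017 N m along the caddy and about 0.001 across it. The middle tin was also silent across the caddy (about 0.006 N m or less).
- **Deciding test:** with softened stops along the caddy, the middle tin gave shifts of 0.030, 0.027 and 0.035 N m. All had the sign expected of moving balls. They match the roughly 0.034 N m I calculate for two balls moving 27 mm, but fall below your stated 0.04 to 0.07.
- **Not done:** I did not repeat the softened strokes on the left or right tins.

**Final checks, about 60.5 s in**
- **Held tin:** it is upright and still. The wrist picture shows it centred over the bowl to about 2 mm, with its foot about 16 mm above the rim. It is gripped with the force set to 55 N, and nothing was pressing on it from outside.
- **Side camera:** my rough reading put the bowl 7 to 20 mm off the wrist and top camera results. I used the other two, which agree to about 4 mm.
- **Other tins and things round the sink:** the last overhead look, at 34.8 s, showed all three tins upright in their pockets. I put the left tin back once more after that. The final side picture shows one silent tin standing in full and part of the other. I saw no sign that the bowl or the things round the sink had been moved.

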